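# Lock the keeper bar across a plaster casting mould

## Task

Lock the closed plaster mould into its casting frame: lay the keeper bar across the mould so that it rests on both brackets, one end pushed back into the sprung bracket so that the other end can drop in and spring out fully home under the lip of the plain bracket. Handle it gently, without knocking the plaster mould, leave the other things on the bench where they are, and let go of the bar.

Things in the scene. Friction and masses are not known exactly. Their poses are not given: they have to be found in the camera images.
- bar: Keeper bar, loose, lying flat: aluminium, 200 long, 30 wide, 12 thick, 0.2 to 0.33 kg, with a wooden grip block 64 long (along the bar), 22 wide, standing 42 above the middle of its top face (54 above the underside). Origin: centre of the underside; x along the bar, y across, z up. Both ends are alike: either may go into either bracket.
- frame: Casting frame fixed to the bench: plywood base 275 x 130 x 12, mould in the middle, a bracket at each end with a flat seat 90 above the bench and side cheeks 35 apart. Origin on the bench under the middle of the bar's final place; x runs from the sprung bracket to the plain one, z up. The bar is home with its ends at x = -100 and +100, pressed by the spring against the plain bracket's end wall.
- sprung_mouth (a point): Sprung bracket, the longer one with a round barrel behind, at the frame's -x end. Point at seat height, mid-channel, below the roof's front edge (frame x = -88). Seat from x = -134 to -70, cheeks from -134 to -78 (26 above the seat), roof from -134 to -88 (underside 21, top 26 above the seat). A bar tilted more than about 16 degrees jams under this roof.
- plunger_stop (a point): Inside the sprung bracket, at seat height: where the spring plunger's face meets its hard stop (frame x = -116). At rest its face stands 18 nearer the mouth (x = -98), hidden under the roof. It slides along x; pushing takes about 5 N at first, 12 N at the stop; it springs back by itself.
- lip_edge (a point): Plain bracket at the frame's +x end: point at seat height, mid-channel, below the lip's inner edge (frame x = 88). Seat from x = 70 to 108, cheeks from 84, lip from 88 to 108 (underside 15, top 20 above the seat), end wall at x = 100. The level bar passes down beside this edge only with the plunger within 4 of its stop; until then this end must be held above the lip, the bar tilted some 7 to 13 degrees.
- home (a point): Point on the frame, 90 above the bench: where the origin of the bar (centre of its underside) lies when the bar is home, with the axes of the frame.
- mould: Closed two-part plaster mould fixed in the middle of the frame, 124 (along frame x) by 100 by 73, its top 85 above the bench, 5 below the seats. Origin at the frame's origin. Plaster: do not press or knock it.
- tub: Bystander: open white plastic tub, 110 across, 110 high. Origin: centre of its underside.
- jar: Bystander: glass jar with lid, 72 across, 100 high. Origin: centre of its underside.
- brush: Bystander: flat brush lying on the bench near its far edge. Origin: its underside, near its middle.
Not all that is in view belongs to the job. Several things look just like the bar: the one meant starts farthest from the robot's base.

How it is judged:
At the end, for the whole second after the job is handed in: The bar lies at rest and released on both seats, grip upward, its centre within 4 mm along and 6 mm across of home, within 2.5 mm in height, level within 0.03 rad and in line with the frame within 0.06 rad: both ends caught, under the roof and under the lip (x of bar in the frame of home between -0.004 and 0.004 m and y of bar in the frame of home between -0.006 and 0.006 m and z of bar in the frame of home between -0.0025 and 0.0025 m and angle between the x axis of bar and the x axis of frame, either way round below 0.06 rad and angle between bar's own z axis and vertical below 0.03 rad and linear speed of bar below 0.01 m/s); the robot touches nothing.
It fails at once if the plaster mould is knocked or pressed with more than 20 N (contact force between anything else and mould above 20 N).
It fails at once if a bystander is moved more than 30 mm (distance of any of tub, jar, brush from where it was at the start of the episode above 0.03 m).
It also fails if it takes over 48 s, if anything falls off the work surface, if the arm or the gripper's body presses on something with over 40 N, if the wrist force passes 120 N, or if a joint passes its speed limit or range.

## Robot

A 6-joint arm with a two-finger parallel gripper is mounted at the origin on the work surface. World frame = base frame: x ahead of the robot, y to its left, z up, the work surface at z = 0. Lengths are in m, angles in rad, forces in N, time in s.
With the tool pointing down it reaches from about 0.35 to 0.85 m from the base axis. Payload 8.1 kg.
Tool frame: the origin (TCP) lies at the very end of the fingers, on their centre line; the grasp point (between the pads) lies robot.hold_point_z behind it (robot.hold_point_z is the distance from the TCP to the grasp point, in m); z points along the fingers, y is the direction in which the jaws open and shut (so a half turn about z gives the same grasp; the last joint's range is limited). The gripper opens to 93 mm and grips with 3 to 60 N. Pads are 15 mm wide; open, the fingers measure 128 mm over their backs; the gripper's body (75 mm by 188 mm) begins 65 mm behind the grasp point.
Start: joints at [-1.245, 0.13, 1.488, -0, 1.523, -0.085], TCP at [0.24, -0.55, 0.219] pointing down, gripper open.
Joint ranges: [-2.96, 2.96], [-0.89, 2.26], [0.02, 2.5], [-1.34, 4.48], [0, 2.73], [-2.66, 2.66]. Speed limits (rad/s): [2.39, 2.39, 2.79, 3.14, 3.14, 3.14].

## Interface

Orientations are given as a rotation vector (axis times angle).
In Python, from plant import robot, cams gives the robot as it stands. The module is installed in compiled form; this text tells all that it offers.
- The arm moves only by the tool step_arm, never from a script. Its argument "deltas" is a list of rows, each an object with "offset": the shift along the tool's x, y, z in cm, a list of three; "roll": the turn about the tool's z in rad. In form: [{"offset": [x, y, z], "roll": roll}, ...]. A call has 1 to 12 rows; each row shifts and turns the commanded pose from where the row before left it, along the tool's axes as they then stand; what a row does not reach is not made up. A row lasts 1/8 s, in which the tool goes at most 62.5 mm and 10.7 degrees, less where a joint would pass 70% of its speed; a pose out of reach is approached as far as the arm can. A call with a gripper value outside its range is refused whole. "fingers" is the finger opening in cm, from 0 to 9.3, set as the call begins (left out, the last holds). The fingers move at their own pace and stop on an object; "grip_force" is the grip in N (left out, the last holds). Time passes only in rows, so rows that do not move let the fingers close. It gives the time, the measured TCP pose, the force and the opening at its end, in the units of the state.
- robot.read_state(): the state, without advancing time (a new reading comes with each control period).
- cams.read_camera(name): name is "scene" or "side" or "wrist"; returns a dict with "pixels" (400x640x3 uint8, red, green, blue), "fx", "fy", "cx", "cy" (pixels), "extrinsics" (4x4, takes a point from world to camera coordinates). Camera axes: x right, y down, z forward; pixel columns grow to the right and rows downward; lengths in m; the calibration is good to about 2 mm. A picture is of the moment at which its call begins. There is no depth.
- robot.close_job(): hands the job in, once; it reports no verdict.
Trained networks look in a picture, given as the dict that the camera call returned (one of the last four; its "shot" number tells which), for a name from the list of things; names that differ only in an ending like _2 or _b are one class to them, and where a whole thing is asked for, a point or a joint stands for the part that bears it (a point fixed in the world has none). Each returns a list of dicts, best first, with "score" (0 to 1); they miss things now and then, are a little off and sometimes report something else, mostly with a low value. They report only what shows in the picture. A call takes as long as a camera call. They do not tell look-alikes from the thing itself.
- cams.boxes_of(picture, thing): "xy" ([column, row] in pixels, amid what is visible of it).
- cams.silhouettes(picture, thing): "mask" (400x640 bool, what is visible of it) and "xy" ([column, row] in pixels, amid what is visible of it).
- cams.pinpoint(picture, thing): "xy" ([column, row] in pixels: a listed point, or the origin of a listed thing).
The state is a dict: "t": time; "q": joint angles; "dq": joint speeds; "joint_torque": joint torques, N m; "tool_pos": TCP position; "orientation": TCP orientation; "force": force on the tool from outside, world axes, zero at the start; "wrist_torque": the same for the moment, N m; "opening": finger opening in m.
Only numpy, scipy, OpenCV 4.12 (cv2) and the standard library are available. Lean on these libraries where they do the work, as an engineer would, in place of code of your own. Each camera call takes 0.05 s, during which the arm holds its last target. There are 200 camera calls.

## Working session

There is one attempt and no reset: what is moved stays moved. The work goes in short steps, Python scripts to look and compute and a tool call to move; the robot and the scene stay as the last step left them, time stands still between calls to the robot, and variables do not carry over. Pictures are saved under pics/ and viewed, about 8 in all and at most 12, crops included, and the job is handed in when it is done.

Besides the shell and the picture viewer there is one more tool, called after "Call:" by a JSON object that holds its "method" and its "body". step_arm: Moves the arm, as the interface text tells. Its arguments: {"type":"object","properties":{"deltas":{"type":"array"},"fingers":{"type":"number"},"grip_force":{"type":"number"}},"required":["deltas"]}

```bash
mkdir -p pics
cat > h.py <<'E'
import numpy as np, cv2
from plant import robot, cams
def ray(p,xy):
    E=np.array(p["extrinsics"]);R=E[:3,:3];t=E[:3,3]
    d=R.T@np.array([(xy[0]-p["cx"])/p["fx"],(xy[1]-p["cy"])/p["fy"],1]);return -R.T@t,d
def at(p,xy,z):
    o,d=ray(p,xy);return o+d*(z-o[2])/d[2]
def proj(p,X):
    E=np.array(p["extrinsics"]);c=E[:3,:3]@np.array(X)+E[:3,3]
    return np.array([p["fx"]*c[0]/c[2]+p["cx"],p["fy"]*c[1]/c[2]+p["cy"]])
def tri(obs):
    A=np.zeros((3,3));b=np.zeros(3)
    for p,xy in obs:
        o,d=ray(p,xy);d=d/np.linalg.norm(d);M=np.eye(3)-np.outer(d,d);A+=M;b+=M@o
    return np.linalg.solve(A,b)
def save(p,n): cv2.imwrite(f"pics/{n}.png",p["pixels"][:,:,::-1])
E
python3 - <<'E'
from h import *
np.set_printoptions(precision=4,suppress=True)
s=robot.read_state();print(s["t"],s["tool_pos"],s["orientation"],robot.hold_point_z)
P={n:cams.read_camera(n) for n in("scene","side")}
Z=dict(bar=0,home=.09,sprung_mouth=.09,lip_edge=.09,plunger_stop=.09,frame=0,mould=0,tub=0,jar=0,brush=0)
for n,p in P.items():
    save(p,n+"0");print(n,ray(p,(320,200)))
    for k,z in Z.items():
        for r in cams.pinpoint(p,k): print(n,k,np.round(r["xy"],1),round(r["score"],2),at(p,r["xy"],z)[:2])
a,b=[P[n]["pixels"][:,:,::-1] for n in("scene","side")]
cv2.imwrite("pics/both.png",cv2.resize(np.vstack([a,b]),(480*1,600)))
E
```

```text
0.0 [ 0.2394 -0.5495  0.2176] [-3.0737 -0.6404  0.0004] 0.0188
scene (array([1.1922, 0.204 , 1.0755]), array([-0.5587, -0.1196, -0.8211]))
scene bar [297.9 162.5] 0.96 [ 0.3216 -0.0734]
scene bar [225.8 132.3] 0.86 [ 0.2541 -0.3856]
scene bar [223.6 182.8] 0.66 [ 0.4843 -0.2968]
scene bar [338.  236.5] 0.23 [0.582  0.1394]
scene home [335.7 193.2] 0.63 [0.4824 0.1015]
scene home [337.  220.1] 0.62 [0.5788 0.1288]
scene sprung_mouth [340.3 244.7] 0.74 [0.6577 0.1575]
scene sprung_mouth [426.9 209.6] 0.58 [0.464 0.387]
scene lip_edge [333.8 199.7] 0.93 [0.5085 0.1017]
scene plunger_stop [341.5 253.1] 0.56 [0.6831 0.167 ]
scene frame [335.9 236.2] 0.75 [0.5828 0.1327]
scene mould [335.2 236.9] 0.97 [0.586  0.1312]
scene tub [431.8 284.6] 0.6 [0.6634 0.4457]
scene jar [424.7 208.8] 0.84 [0.3963 0.3962]
scene brush [214.3 254.8] 0.86 [ 0.7519 -0.214 ]
side (array([-0.0416,  0.6006,  0.8434]), array([ 0.4989, -0.5315, -0.6847]))
side bar [384.5 235.1] 0.96 [ 0.3309 -0.0839]
side bar [275.1 229.9] 0.74 [0.5746 0.1376]
side bar [383.8 176.5] 0.58 [ 0.5015 -0.3029]
side bar [238.8 194.4] 0.26 [0.7791 0.1208]
side home [275.8 209.5] 0.67 [0.5671 0.1347]
side sprung_mouth [248.7 193.3] 0.8 [0.6751 0.1479]
side sprung_mouth [387.2 175.9] 0.4 [ 0.4379 -0.2166]
side lip_edge [300.2 218.5] 0.75 [0.4929 0.1091]
side lip_edge [272.1 226.7] 0.6 [0.5234 0.1852]
side plunger_stop [239.9 192.6] 0.69 [0.6957 0.1649]
side frame [272.4 227.2] 0.94 [0.5887 0.1363]
side frame [236.5 192.9] 0.27 [0.7905 0.1218]
side mould [276.9 229.1] 0.87 [0.5733 0.1316]
side tub [170.6 273.9] 0.59 [0.6485 0.4434]
side tub [315.5 153.4] 0.52 [ 0.7652 -0.2252]
side jar [233.1 322.8] 0.68 [0.4141 0.4082]
side brush [315.5 155.7] 0.54 [ 0.7549 -0.215 ]
```

View pics/scene0.png

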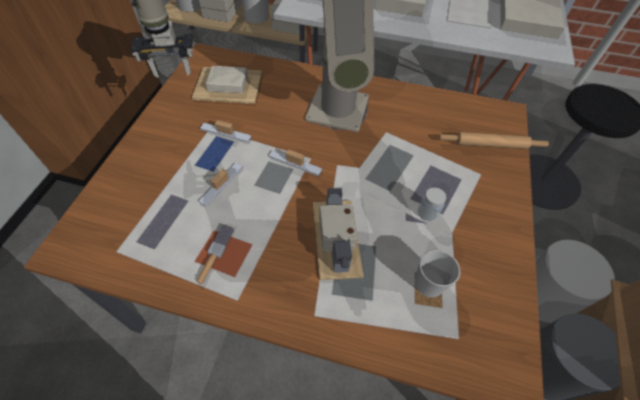

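Run:
```python
from h import *
np.set_printoptions(precision=4,suppress=True)
P={n:cams.read_camera(n) for n in("scene","side")}
crops=[]
for n,p in P.items():
    for r in cams.silhouettes(p,"bar"):
        m=r["mask"]; print(n,np.round(r["xy"]),round(r["score"],2),m.sum())
        c,(w,h),ang=cv2.minAreaRect(np.argwhere(m)[:,::-1].astype(np.float32)); print("  rect",c,w,h,ang)
    im=p["pixels"][:,:,::-1].copy()
    u,v=(224,183) if n=="scene" else (384,176)
    crops.append(cv2.resize(im[v-60:v+60,u-65:u+65],None,fx=3,fy=3,interpolation=cv2.INTER_CUBIC))
cv2.imwrite("pics/crop1.png",np.hstack(crops))
```

```text
scene [220. 182.] 0.92 603
  rect (218.42494201660156, 182.12301635742188) 15.035209655761719 54.431976318359375 42.709388732910156
scene [295. 160.] 0.89 546
  rect (295.47711181640625, 159.3618927001953) 53.38221740722656 14.448277473449707 20.323137283325195
scene [222. 132.] 0.67 483
  rect (225.79415893554688, 128.8235321044922) 49.47726821899414 14.309600830078125 14.03624439239502
side [385. 231.] 0.82 766
  rect (381.17926025390625, 232.1226348876953) 17.28888702392578 59.442691802978516 60.945396423339844
side [385. 173.] 0.8 538
  rect (387.2500305175781, 174.25001525878906) 50.20458221435547 15.55634880065918 45.0
```

View pics/crop1.png

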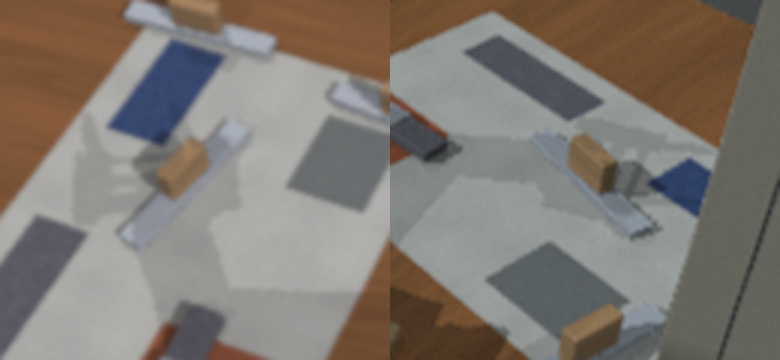

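Candidates in the scene view are the bars at (225,132), (222,182) and (297,162). They sit at r≈0.46, 0.575 and 0.33 m from the base. The one meant is at (222,182), the farthest, and the crop shows it is a bar with a grip block. Next I work out the move above it.

```bash
cat >> h.py <<'E'
from scipy.spatial.transform import Rotation as Ro
np.set_printoptions(precision=4,suppress=True)
def pose():
    s=robot.read_state();R=Ro.from_rotvec(s["orientation"]).as_matrix()
    return s,np.array(s["tool_pos"]),R
def go(x,y,z,axis):  # axis: bar yaw (deg), mod 180; offset in the present tool axes
    s,p,R=pose();yaw=np.degrees(np.arctan2(R[1,0],R[0,0]))
    d=(axis-yaw+90)%180-90
    print("t",round(s["t"],3),"tcp",p,"yaw",round(yaw,2),"F",np.round(s["force"],1),"open",round(s["opening"],4))
    print("offset cm",R.T@(np.array([x,y,z])-p)*100,"roll",-np.radians(d),"q6",s["q"][5])
E
python3 - <<'E'
from h import *
P={n:cams.read_camera(n) for n in("scene","side")}
a,b=[at(P["scene"],q,.010)[:2] for q in((239,165.7),(203,201.7))]
yaw=np.degrees(np.arctan2(*(a-b)[::-1]));print(a,b,np.linalg.norm(a-b),(a+b)/2,yaw)
c,d=[at(P["side"],(384-65+u/3,176-60+v/3),.010)[:2] for u,v in((152,140),(254,230))]
print(c,d,np.linalg.norm(c-d),(c+d)/2,np.degrees(np.arctan2(*(c-d)[::-1])))
go(.493,-.300,.20,yaw)
E
```

```text
[ 0.4038 -0.2697] [ 0.5842 -0.3269] 0.189237705288656 [ 0.494  -0.2983] 162.38594043106343
[ 0.5793 -0.3181] [ 0.3972 -0.2726] 0.18772905460489864 [ 0.4882 -0.2953] -14.029563640677923
t 1.4 tcp [ 0.2396 -0.5501  0.2186] yaw 23.54 F [ 0.2 -0.7 -0.2] open 0.0929
offset cm [ 33.2149 -12.8071   1.8639] roll 0.7182523043578798 q6 -0.08542135196403652
```

Call:
{"method": "step_arm", "body": {"deltas": [{"offset": [4.15, -1.6, 0.2], "roll": 0}, {"offset": [4.15, -1.6, 0.2], "roll": 0}, {"offset": [4.15, -1.6, 0.2], "roll": 0}, {"offset": [4.15, -1.6, 0.2], "roll": 0}, {"offset": [4.15, -1.6, 0.2], "roll": 0}, {"offset": [4.15, -1.6, 0.2], "roll": 0}, {"offset": [4.15, -1.6, 0.2], "roll": 0}, {"offset": [4.15, -1.6, 0.2], "roll": 0}, {"offset": [0, 0, 0], "roll": 0.175}, {"offset": [0, 0, 0], "roll": 0.175}, {"offset": [0, 0, 0], "roll": 0.175}, {"offset": [0, 0, 0], "roll": 0.175}], "fingers": 6}}

```text
t: 2.9
tool_pos: [0.493, -0.3001, 0.2027]
orientation: [3.108, -0.461, 0.0]
force: [-0.0, 0.5, 1.5]
opening: 0.0601
```

Run:
```python
from h import *
p=cams.read_camera("wrist");save(p,"w1")
for r in cams.pinpoint(p,"bar"): print(r["xy"],r["score"],at(p,r["xy"],0))
for r in cams.silhouettes(p,"bar"):
    m=r["mask"];c,s,a=cv2.minAreaRect(np.argwhere(m)[:,::-1].astype(np.float32));print(m.sum(),c,s,a)
np.save("w1.npy",p,allow_pickle=True)
go(.493,-.300,.20,-16.5)
```

```text
[308.2, 170.6] 0.59 [ 0.4955 -0.2959  0.    ]
5606 (309.4652099609375, 163.43411254882812) (191.41940307617188, 31.258949279785156) 88.72696685791016
235 (371.5, 356.0) (37.0, 8.0) 0.0
22 (229.0, 353.0) (8.0, 2.0) -0.0
t 3.05 tcp [ 0.4929 -0.3001  0.2026] yaw -16.4 F [ 0.1 -0.5 -0.3] open 0.0601
offset cm [ 0.0078 -0.017   0.2646] roll 0.0017746437541878964 q6 1.2211851010335162
```

View pics/w1.png

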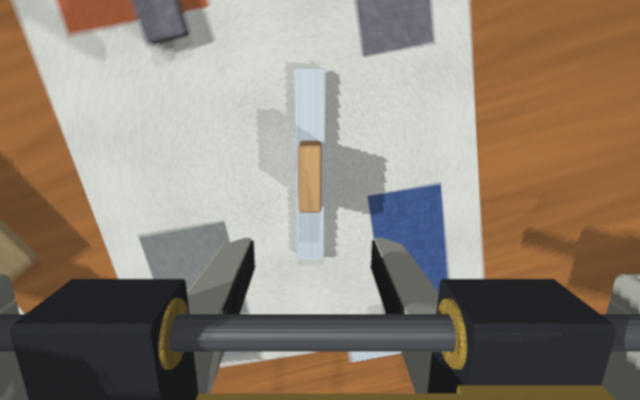

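The wrist view shows the bar nearly vertical, from (309,68) to (310,262), with the block top at (299–322, 141–213).

Run:
```python
from h import *
p=np.load("w1.npy",allow_pickle=True).item()
a,b=at(p,(309.5,68),.012),at(p,(310.7,262),.012)
print(a,b,np.linalg.norm(a-b),(a+b)/2,np.degrees(np.arctan2(*(a-b)[:2][::-1])))
c=at(p,(310.5,177),.054);print(c, ray(p,(320,200)))
m=(a+b)/2
go(m[0],m[1],.024,np.degrees(np.arctan2(*(a-b)[:2][::-1])))
```

```text
[ 0.5926 -0.3271  0.012 ] [ 0.3978 -0.2689  0.012 ] 0.20334804387414387 [ 0.4952 -0.298   0.012 ] -16.640675713041855
[ 0.4998 -0.3     0.054 ] (array([ 0.5683, -0.3226,  0.3684]), array([-0.2807,  0.0624, -0.958 ]))
t 3.05 tcp [ 0.4929 -0.3001  0.2026] yaw -16.4 F [ 0.1 -0.5 -0.3] open 0.0601
offset cm [ 0.1607 -0.2695 17.8646] roll 0.004229898124359052 q6 1.2211851010335162
```

Call:
{"method": "step_arm", "body": {"deltas": [{"offset": [0.35, -0.2, 4], "roll": 0}, {"offset": [0, 0, 4.5], "roll": 0}, {"offset": [0, 0, 4.5], "roll": 0}, {"offset": [0, 0, 3], "roll": 0}, {"offset": [0, 0, 1.95], "roll": 0}, {"offset": [0, 0, 0], "roll": 0}]}}

```text
t: 3.8
tool_pos: [0.4959, -0.2986, 0.0218]
orientation: [-3.108, 0.45, 0.004]
force: [0.4, -0.0, -0.1]
opening: 0.0602
```

Call:
{"method": "step_arm", "body": {"deltas": [{"offset": [0, 0, 0], "roll": 0}, {"offset": [0, 0, 0], "roll": 0}, {"offset": [0, 0, 0], "roll": 0}, {"offset": [0, 0, 0], "roll": 0}, {"offset": [0, 0, 0], "roll": 0}], "fingers": 1.5, "grip_force": 40}}

```text
t: 4.42
tool_pos: [0.4971, -0.2992, 0.0235]
orientation: [3.109, -0.453, 0.001]
force: [0.1, 1.1, 3.4]
opening: 0.0219
```

Call:
{"method": "step_arm", "body": {"deltas": [{"offset": [0, 0, -2], "roll": 0}, {"offset": [0, 0, -4], "roll": 0}, {"offset": [0, 0, -5], "roll": 0}, {"offset": [0, 0, -5], "roll": 0}, {"offset": [0, 0, -4.5], "roll": 0}, {"offset": [0, 0, -2.5], "roll": -0.14}, {"offset": [0, 0, 0], "roll": -0.14}, {"offset": [0, 0, 0], "roll": -0.14}, {"offset": [0, 0, 0], "roll": -0.14}, {"offset": [0, 0, 0], "roll": 0}]}}

```text
t: 5.68
tool_pos: [0.4966, -0.2991, 0.2539]
orientation: [3.113, 0.423, 0.0]
force: [-1.0, -0.3, -2.3]
opening: 0.022
```

Run:
```python
from h import *
go(.58,.131,.25,16.2)
```

```text
t 5.675 tcp [ 0.4966 -0.2991  0.2539] yaw 15.47 F [-1.  -0.3 -2.3] open 0.022
offset cm [ 19.5106 -39.2309   0.3809] roll -0.012811165926472242 q6 0.6703107000092496
```

Call:
{"method": "step_arm", "body": {"deltas": [{"offset": [2.5, -4, 0], "roll": 0}, {"offset": [3.5, -5, 0], "roll": 0}, {"offset": [3.5, -5, 0], "roll": 0}, {"offset": [3.5, -5, 0], "roll": 0}, {"offset": [3.5, -4.5, 0], "roll": 0}, {"offset": [2.0, -3.5, 0], "roll": 0}, {"offset": [0, 0, 0], "roll": 0}, {"offset": [0, 0, 0], "roll": 0}]}}

```text
t: 6.68
tool_pos: [0.6026, 0.0101, 0.2533]
orientation: [3.113, 0.422, -0.0]
force: [0.6, -0.3, -3.0]
opening: 0.0219
```

Run:
```python
from h import *
p=cams.read_camera("wrist");save(p,"w2")
for k,z in dict(home=.09,sprung_mouth=.09,plunger_stop=.09,lip_edge=.09,frame=0,mould=0).items():
    for r in cams.pinpoint(p,k): print(k,r["xy"],round(r["score"],2),at(p,r["xy"],z))
np.save("w2.npy",p,allow_pickle=True)
go(.58,.131,.25,16.2)
```

```text
home [182.0, 167.6] 0.84 [0.5816 0.1331 0.09  ]
sprung_mouth [164.2, 72.1] 0.81 [0.6623 0.1623 0.09  ]
plunger_stop [156.9, 38.8] 0.76 [0.6875 0.1725 0.09  ]
lip_edge [200.9, 251.9] 0.87 [0.5    0.1001 0.09  ]
frame [210.0, 155.1] 0.76 [0.5791 0.1311 0.    ]
mould [208.2, 153.8] 0.63 [0.5801 0.1335 0.    ]
t 7.025 tcp [0.6028 0.0096 0.2532] yaw 15.43 F [ 0.8  0.2 -2.9] open 0.0216
offset cm [  1.0339 -12.3054   0.3234] roll -0.013443093842515024 q6 1.232439267862446
```

View pics/w2.png

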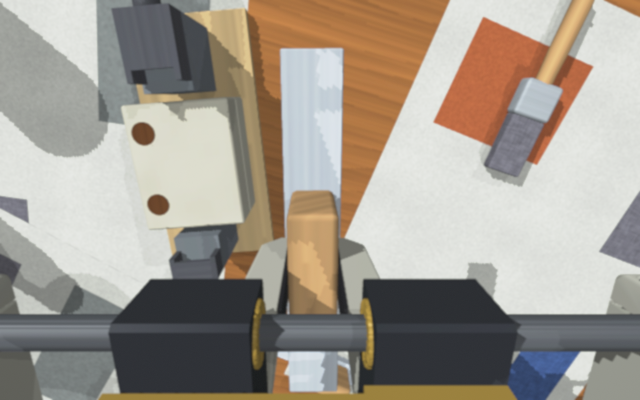

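Run:
```python
from h import *
p=np.load("w2.npy",allow_pickle=True).item()
s,t,R=pose()
for q in((281,48),(343,48),(286,200),(340,200),(287,218),(337,218),(290,194),(333,194)):
    for z in (.012,.054): print(q,z,(R.T@(at(p,q,t[2]-.0235+z)-t)*1000).round(1),end=" | ")
    print()
```

```text
(281, 48) 0.012 [ 99.8 -15.4  11.5] | (281, 48) 0.054 [ 94.9 -12.  -30.5] | 
(343, 48) 0.012 [99.8 13.5 11.5] | (343, 48) 0.054 [ 94.9  10.1 -30.5] | 
(286, 200) 0.012 [ 25.8 -14.7  11.5] | (286, 200) 0.054 [ 38.4 -11.4 -30.5] | 
(340, 200) 0.012 [25.8 13.7 11.5] | (340, 200) 0.054 [ 38.4  10.3 -30.5] | 
(287, 218) 0.012 [ 15.8 -14.4  11.5] | (287, 218) 0.054 [ 30.7 -11.2 -30.5] | 
(337, 218) 0.012 [15.8 12.4 11.5] | (337, 218) 0.054 [ 30.7   9.2 -30.5] | 
(290, 194) 0.012 [ 29.1 -12.5  11.5] | (290, 194) 0.054 [ 40.9  -9.7 -30.5] | 
(333, 194) 0.012 [29.1 10.  11.5] | (333, 194) 0.054 [ 40.9   7.4 -30.5] |
```

The wrist view shows the frame clearly: mouth (164,72), lip (201,252) and mould hole marks. Its axis is at ≈21°. The bar is held centred and level. Next I go above it, shifted toward the plain bracket.

Run:
```python
from h import *
go(.5605,.1241,.165,21.0)
```

```text
t 7.025 tcp [0.6028 0.0096 0.2532] yaw 15.43 F [ 0.8  0.2 -2.9] open 0.0216
offset cm [ -1.0301 -12.1594   8.8232] roll -0.09721889793824279 q6 1.232439267862446
```

Call:
{"method": "step_arm", "body": {"deltas": [{"offset": [-0.2, -2, 0], "roll": 0}, {"offset": [-0.3, -4, 0], "roll": 0}, {"offset": [-0.3, -4, 0], "roll": 0}, {"offset": [-0.23, -2.15, 0], "roll": 0}, {"offset": [0, 0, 2], "roll": -0.05}, {"offset": [0, 0, 3], "roll": -0.047}, {"offset": [0, 0, 2.5], "roll": 0}, {"offset": [0, 0, 1.3], "roll": 0}, {"offset": [0, 0, 0], "roll": 0}, {"offset": [0, 0, 0], "roll": 0}]}}

```text
t: 8.28
tool_pos: [0.5612, 0.1249, 0.1665]
orientation: [3.089, 0.574, 0.003]
force: [0.7, -0.5, -2.8]
opening: 0.0217
```

Run:
```python
from h import *
p=cams.read_camera("wrist");save(p,"w3");q=cams.read_camera("scene");save(q,"s3")
for k,z in dict(home=.09,sprung_mouth=.09,plunger_stop=.09,lip_edge=.09).items():
    for r in cams.pinpoint(p,k): print(k,r["xy"],round(r["score"],2),at(p,r["xy"],z))
np.save("w3.npy",p,allow_pickle=True)
a=p["pixels"][:,:,::-1];b=cv2.resize(q["pixels"][150:290,260:420,::-1],(457,400),interpolation=cv2.INTER_CUBIC)
cv2.imwrite("pics/j3.png",cv2.resize(np.hstack([a[:,130:530],b]),(800,373)))
go(.5605,.1241,.165,21.0)
```

```text
sprung_mouth [315.5, 46.1] 0.79 [0.6634 0.1623 0.09  ]
t 8.575 tcp [0.5608 0.1248 0.1658] yaw 21.07 F [-0.6 -1.1 -2. ] open 0.022
offset cm [-0.0491  0.0536  0.0782] roll 0.0012461819630448059 q6 1.3327293084931326
```

View pics/j3.png

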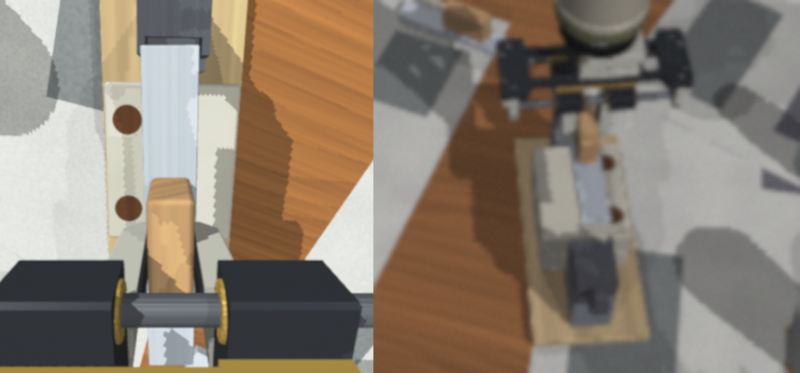

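```bash
python3 -c "
import cv2;a=cv2.imread('pics/w3.png')[0:110,250:380];cv2.imwrite('pics/c3.png',cv2.resize(a,None,fx=5,fy=5,interpolation=cv2.INTER_CUBIC))"
```

```text
(no output)
```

View pics/c3.png

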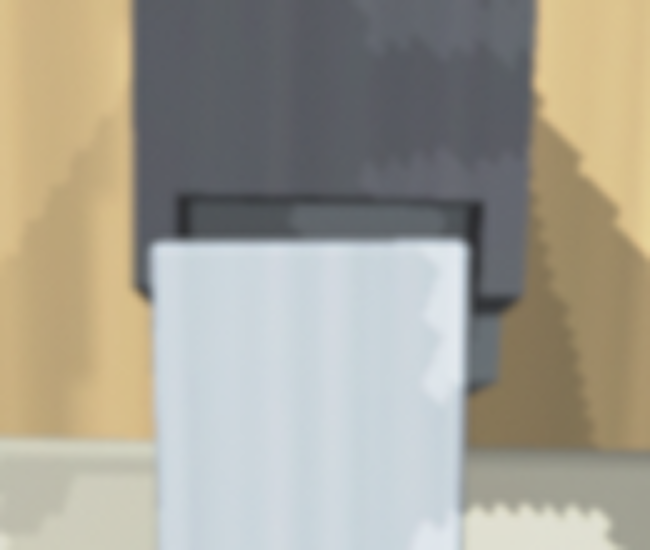

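Run:
```python
from h import *
p=np.load("w3.npy",allow_pickle=True).item()
s,t,R=pose()
f=lambda u,v,z:((R.T@(at(p,(250+u/5,v/5),z)-t))*1000).round(1)
print("bar end",f(152,242,.1543),f(468,242,.1543),"bar lower", f(160,545,.1543),f(462,545,.1543))
print("roof",f(185,197,.116),f(480,205,.116),"cheek",f(137,293,.116),f(520,300,.116),"cheek top img",f(134,5,.116),f(535,5,.116))
```

```text
bar end [100.2 -15.2  11.6] [100.2  14.5  11.6] bar lower [ 72.7 -15.1  11.5] [72.7 14.6 11.6]
roof [109.5 -14.5  49.9] [108.6  18.9  49.9] cheek [ 99.3 -20.2  49.9] [98.6 23.8 49.9] cheek top img [128.9 -19.8  49.9] [128.9  24.4  49.9]
```

Call:
{"method": "step_arm", "body": {"deltas": [{"offset": [0, 0.2, 0], "roll": 0.009}, {"offset": [0, 0, 1.2], "roll": 0}, {"offset": [0, 0, 1.2], "roll": 0}, {"offset": [0, 0, 0.6], "roll": 0}, {"offset": [0, 0, 0], "roll": 0}, {"offset": [0, 0, 0], "roll": 0}]}}

```text
t: 9.32
tool_pos: [0.5613, 0.1229, 0.1353]
orientation: [-3.091, -0.561, -0.0]
force: [-0.6, 0.0, -2.0]
opening: 0.0217
```

Call:
{"method": "step_arm", "body": {"deltas": [{"offset": [0, 0, 0.2], "roll": 0}, {"offset": [0, 0, 0.2], "roll": 0}, {"offset": [0, 0, 0.1], "roll": 0}, {"offset": [0, 0, 0], "roll": 0}]}}

```text
t: 9.82
tool_pos: [0.5625, 0.1232, 0.1319]
orientation: [3.091, 0.561, 0.005]
force: [1.5, -0.6, 4.5]
opening: 0.0214
```

Call:
{"method": "step_arm", "body": {"deltas": [{"offset": [0, 0, 0], "roll": 0}, {"offset": [0, 0, 0.1], "roll": 0}, {"offset": [0, 0, 0.1], "roll": 0}, {"offset": [0, 0, 0.1], "roll": 0}, {"offset": [0, 0, 0], "roll": 0}], "grip_force": 14}}

```text
t: 10.45
tool_pos: [0.5611, 0.1229, 0.127]
orientation: [-3.091, -0.561, 0.0]
force: [2.3, -0.4, 1.3]
opening: 0.0216
```

Run:
```python
from h import *
p=cams.read_camera("wrist");save(p,"w4");q=cams.read_camera("side");save(q,"d4")
a=cv2.resize(p["pixels"][0:200,220:420,::-1],(400,400),interpolation=cv2.INTER_CUBIC);b=cv2.resize(q["pixels"][160:260,210:310,::-1],(400,400),interpolation=cv2.INTER_CUBIC)
cv2.imwrite("pics/j4.png",np.hstack([a,b]))
go(.5605,.1241,.165,21.0)
```

```text
t 10.55 tcp [0.5611 0.1228 0.127 ] yaw 20.56 F [2.7 0.4 0.5] open 0.0215
offset cm [-0.0082 -0.1385 -3.8005] roll -0.007708486931147765 q6 1.3382970607845799
```

View pics/j4.png

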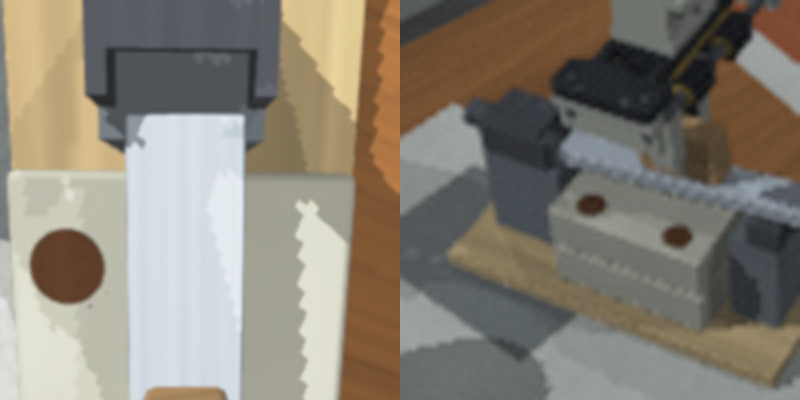

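Call:
{"method": "step_arm", "body": {"deltas": [{"offset": [0, -0.1, 0], "roll": 0}, {"offset": [0, 0, 0.1], "roll": 0}, {"offset": [0, 0, 0], "roll": 0}]}}

```text
t: 10.92
tool_pos: [0.5608, 0.1237, 0.126]
orientation: [3.091, 0.56, -0.0]
force: [2.7, -1.0, 0.1]
opening: 0.0221
```

Call:
{"method": "step_arm", "body": {"deltas": [{"offset": [0, 0, 0], "roll": 0}, {"offset": [0, 0, 0], "roll": 0}, {"offset": [0.4, 0, 0], "roll": 0}, {"offset": [0.4, 0, 0], "roll": 0}, {"offset": [0.4, 0, 0], "roll": 0}, {"offset": [0.4, 0, 0], "roll": 0}, {"offset": [0, 0, 0], "roll": 0}], "grip_force": 40}}

```text
t: 11.8
tool_pos: [0.5759, 0.1296, 0.1259]
orientation: [-3.091, -0.561, 0.0]
force: [-0.0, 0.2, -3.0]
opening: 0.0218
```

Call:
{"method": "step_arm", "body": {"deltas": [{"offset": [0.25, 0, 0], "roll": 0}, {"offset": [0.25, 0, 0], "roll": 0}, {"offset": [0.25, 0, 0], "roll": 0}, {"offset": [0.25, 0, 0], "roll": 0}, {"offset": [0, 0, 0], "roll": 0}]}}

```text
t: 12.42
tool_pos: [0.5844, 0.1327, 0.1259]
orientation: [3.091, 0.56, -0.003]
force: [-5.2, -1.9, -0.5]
opening: 0.022
```

Run:
```python
from h import *
s,t,R=pose();print("tool force",R.T@s["force"],"torque",s["wrist_torque"])
p=cams.read_camera("wrist");save(p,"w5");q=cams.read_camera("scene");d=cams.read_camera("side")
c=lambda im,y,x,w,h:cv2.resize(im["pixels"][y:y+h,x:x+w,::-1],(400,400),interpolation=cv2.INTER_CUBIC)
cv2.imwrite("pics/j5.png",np.hstack([c(p,0,220,200,200),c(d,160,220,90,90)]))
go(.5605,.1241,.165,20.5)
```

```text
tool force [-5.5329 -0.0737  0.4708] torque [-0.2882  0.8193 -0.0177]
t 12.575 tcp [0.5843 0.1327 0.1259] yaw 20.56 F [-6.8 -1.2  0.3] open 0.0214
offset cm [-2.5391 -0.0342 -3.9006] roll 0.000976796599143221 q6 1.35003165928237
```

View pics/j5.png

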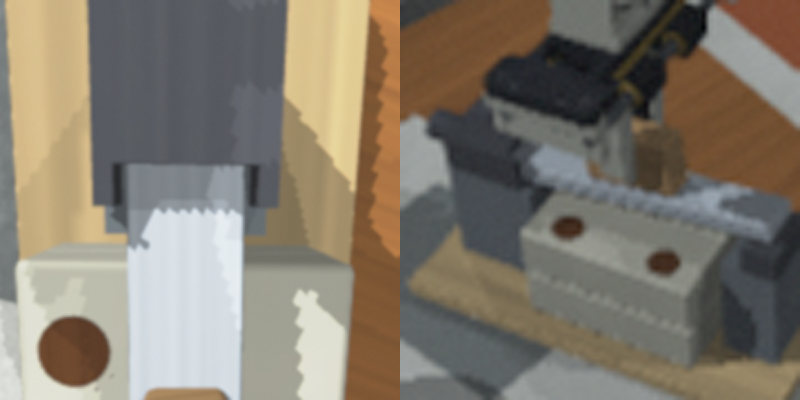

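Call:
{"method": "step_arm", "body": {"deltas": [{"offset": [0.2, 0, 0], "roll": 0}, {"offset": [0.2, 0, 0], "roll": 0}, {"offset": [0.2, 0, 0], "roll": 0}, {"offset": [0.2, 0, 0], "roll": 0}, {"offset": [0.1, 0, 0], "roll": 0}, {"offset": [0, 0, 0], "roll": 0}]}}

```text
t: 13.32
tool_pos: [0.5923, 0.1356, 0.1259]
orientation: [3.091, 0.56, -0.005]
force: [-8.9, -2.2, 1.1]
opening: 0.0216
```

Run:
```python
from h import *
s,t,R=pose();print("tool force",R.T@s["force"],"torque",s["wrist_torque"])
go(.581,.132,.165,20.5)
```

```text
tool force [-9.0938 -1.0546 -1.0741] torque [-0.4509  1.2762 -0.0692]
t 13.325 tcp [0.5923 0.1356 0.1259] yaw 20.55 F [-8.9 -2.2  1.1] open 0.0216
offset cm [-1.1925 -0.063  -3.9079] roll 0.0008399005886769807 q6 1.3533106022602412
```

Call:
{"method": "step_arm", "body": {"deltas": [{"offset": [0.1, 0, 0], "roll": 0}, {"offset": [0.1, 0, 0], "roll": 0}, {"offset": [0.05, 0, 0], "roll": 0}, {"offset": [0, 0, 0], "roll": 0}, {"offset": [0, 0, 0], "roll": 0}]}}

```text
t: 13.95
tool_pos: [0.5944, 0.1364, 0.1259]
orientation: [3.091, 0.56, -0.006]
force: [-9.0, -2.7, 2.6]
opening: 0.0216
```

Call:
{"method": "step_arm", "body": {"deltas": [{"offset": [0.1, 0, 0], "roll": 0}, {"offset": [0, 0, 0], "roll": 0}]}}

```text
t: 14.2
tool_pos: [0.5953, 0.1367, 0.1259]
orientation: [3.091, 0.56, -0.006]
force: [-8.5, -4.1, 1.6]
opening: 0.0218
```

Call:
{"method": "step_arm", "body": {"deltas": [{"offset": [0.1, 0, 0], "roll": 0}, {"offset": [0, 0, 0], "roll": 0}]}}

```text
t: 14.45
tool_pos: [0.5962, 0.137, 0.1259]
orientation: [3.091, 0.56, -0.006]
force: [-8.3, -3.8, 1.7]
opening: 0.0215
```

Call:
{"method": "step_arm", "body": {"deltas": [{"offset": [0.1, 0, 0], "roll": 0}, {"offset": [0, 0, 0], "roll": 0}]}}

```text
t: 14.7
tool_pos: [0.5971, 0.1373, 0.1258]
orientation: [3.091, 0.56, -0.006]
force: [-9.7, -3.6, 2.7]
opening: 0.0217
```

Run:
```python
from h import *
s,t,R=pose();print("tool force",R.T@s["force"],"torque",s["wrist_torque"])
p=cams.read_camera("wrist");save(p,"w6");d=cams.read_camera("side")
c=lambda im,y,x,w,h:cv2.resize(im["pixels"][y:y+h,x:x+w,::-1],(400,400),interpolation=cv2.INTER_CUBIC)
cv2.imwrite("pics/j6.png",np.hstack([c(p,100,220,200,200),c(d,180,260,60,60)]))
print(np.linalg.norm(np.array(proj(d,(.5,.1001,.11)))-proj(d,(.4626,.0859,.11))),proj(d,(.5,.1001,.11)))
go(.581,.132,.165,20.5)
```

```text
tool force [-10.3722   0.0019  -2.6965] torque [-0.558   1.571  -0.0968]
13.862933391587946 [300.7244 210.524 ]
t 14.8 tcp [0.5971 0.1374 0.1259] yaw 20.55 F [-9.9 -3.8  2.3] open 0.022
offset cm [-1.7121 -0.0622 -3.9069] roll 0.00082317613688936 q6 1.3552668393711405
```

View pics/j6.png

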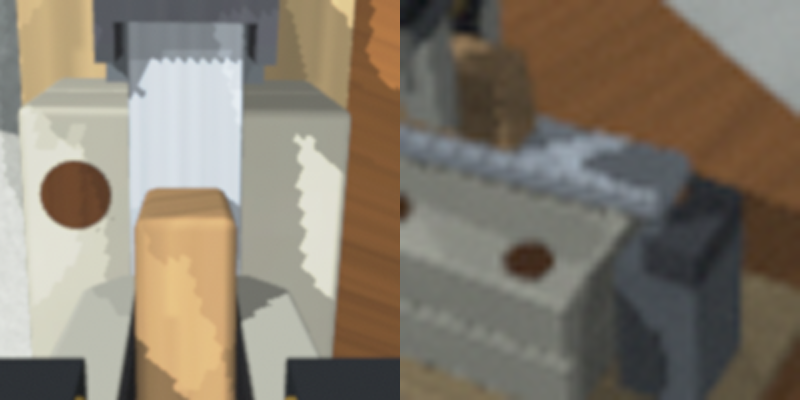

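Call:
{"method": "step_arm", "body": {"deltas": [{"offset": [0.1, 0, 0], "roll": 0}, {"offset": [0.05, 0, 0], "roll": 0}, {"offset": [0, 0, 0], "roll": 0}]}}

```text
t: 15.18
tool_pos: [0.5984, 0.1378, 0.1259]
orientation: [3.091, 0.56, -0.007]
force: [-9.9, -4.3, 3.0]
opening: 0.022
```

Run:
```python
from h import *
F=[];T=[]
s,t,R=pose();print("tool force",R.T@s["force"],"torque",R.T@s["wrist_torque"],s["t"],t)
```

```text
tool force [-10.7809   0.5866  -2.9541] torque [ 0.0168 -1.64    0.0525] 15.175 [0.5984 0.1378 0.1259]
```

Call:
{"method": "step_arm", "body": {"deltas": [{"offset": [0.1, 0, 0], "roll": 0}, {"offset": [0, 0, 0], "roll": 0}, {"offset": [0, 0, 0.15], "roll": 0}, {"offset": [0, 0, 0.15], "roll": 0}, {"offset": [0, 0, 0.1], "roll": 0}, {"offset": [0, 0, 0], "roll": 0}], "grip_force": 30}}

```text
t: 15.92
tool_pos: [0.5991, 0.1382, 0.1223]
orientation: [3.091, 0.56, -0.007]
force: [-12.3, -4.7, 5.8]
opening: 0.0219
```

Run:
```python
from h import *
s,t,R=pose();print("tool force",R.T@s["force"],"torque",R.T@s["wrist_torque"],s["t"],t)
```

```text
tool force [-13.1578   0.0452  -5.696 ] torque [ 0.0825 -2.0937 -0.0029] 15.925 [0.5991 0.1382 0.1223]
```

Call:
{"method": "step_arm", "body": {"deltas": [{"offset": [0, 0, 0.15], "roll": 0}, {"offset": [0, 0, 0.15], "roll": 0}, {"offset": [0, 0, 0], "roll": 0}]}}

```text
t: 16.3
tool_pos: [0.5989, 0.1381, 0.1191]
orientation: [3.091, 0.56, -0.008]
force: [-13.6, -4.9, 6.6]
opening: 0.0221
```

Run:
```python
from h import *
s,t,R=pose();print("tool force",R.T@s["force"],"torque",R.T@s["wrist_torque"],s["t"],t)
p=cams.read_camera("wrist");save(p,"w7");d=cams.read_camera("side");q=cams.read_camera("scene")
c=lambda im,y,x,w,h:cv2.resize(im["pixels"][y:y+h,x:x+w,::-1],(400,400),interpolation=cv2.INTER_CUBIC)
cv2.imwrite("pics/j7.png",np.hstack([c(q,170,300,80,80),c(d,170,250,70,70)]))
```

```text
tool force [-14.4968  -0.2172  -6.4868] torque [ 0.0763 -2.1447  0.0291] 16.3 [0.5989 0.1381 0.1191]
```

View pics/j7.png

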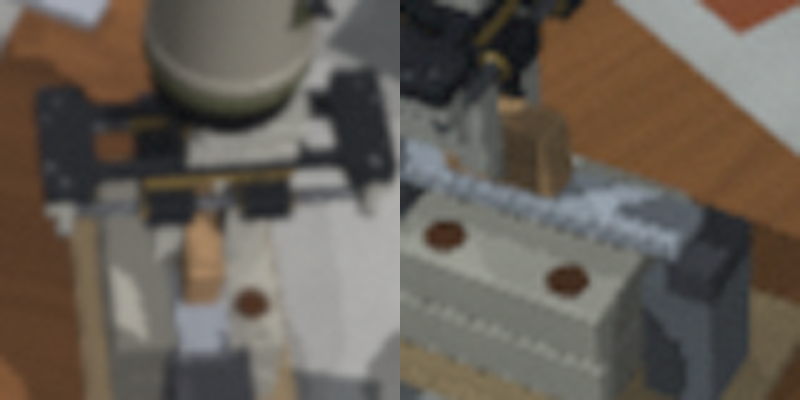

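Call:
{"method": "step_arm", "body": {"deltas": [{"offset": [0, 0, 0.15], "roll": 0}, {"offset": [0, 0, 0.15], "roll": 0}, {"offset": [0, 0, 0], "roll": 0}]}}

```text
t: 16.82
tool_pos: [0.5988, 0.1381, 0.116]
orientation: [3.091, 0.56, -0.008]
force: [-13.4, -5.0, 4.9]
opening: 0.0217
```

Call:
{"method": "step_arm", "body": {"deltas": [{"offset": [0, 0, 0.15], "roll": 0}, {"offset": [0, 0, 0.1], "roll": 0}, {"offset": [0, 0, 0], "roll": 0}]}}

```text
t: 17.2
tool_pos: [0.5988, 0.1381, 0.1135]
orientation: [3.091, 0.56, -0.008]
force: [-14.5, -4.4, 6.2]
opening: 0.0216
```

Run:
```python
from h import *
s,t,R=pose();print("tool force",R.T@s["force"],"torque",R.T@s["wrist_torque"],s["t"],t)
```

```text
tool force [-15.1336  -0.9732  -6.1001] torque [ 0.0948 -2.1959  0.0106] 17.2 [0.5988 0.1381 0.1135]
```

Call:
{"method": "step_arm", "body": {"deltas": [{"offset": [0, 0, 0.1], "roll": 0}, {"offset": [0, 0, 0], "roll": 0}]}}

```text
t: 17.45
tool_pos: [0.5989, 0.138, 0.1128]
orientation: [3.09, 0.56, -0.008]
force: [-15.6, -6.0, 9.0]
opening: 0.0218
```

Call:
{"method": "step_arm", "body": {"deltas": [{"offset": [0, 0, 0.1], "roll": 0}, {"offset": [0, 0, 0], "roll": 0}]}}

```text
t: 17.7
tool_pos: [0.5989, 0.138, 0.1127]
orientation: [3.09, 0.56, -0.008]
force: [-18.6, -5.8, 15.1]
opening: 0.0216
```

Call:
{"method": "step_arm", "body": {"deltas": [{"offset": [0, 0, -0.1], "roll": 0}, {"offset": [-0.2, 0, 0], "roll": 0}, {"offset": [-0.3, 0, 0], "roll": 0}, {"offset": [-0.3, 0, 0], "roll": 0}, {"offset": [-0.3, 0, 0], "roll": 0}, {"offset": [-0.2, 0, 0], "roll": 0}, {"offset": [-0.1, 0, 0], "roll": 0}, {"offset": [0, 0, 0], "roll": 0}], "grip_force": 20}}

```text
t: 18.7
tool_pos: [0.5879, 0.134, 0.1128]
orientation: [-3.091, -0.561, -0.0]
force: [-4.3, -1.1, 1.7]
opening: 0.022
```

Run:
```python
from h import *
s,t,R=pose();print("tool force",R.T@s["force"],"torque",R.T@s["wrist_torque"],s["t"],t)
d=cams.read_camera("side");q=cams.read_camera("scene")
c=lambda im,y,x,w,h:cv2.resize(im["pixels"][y:y+h,x:x+w,::-1],(400,400),interpolation=cv2.INTER_CUBIC)
cv2.imwrite("pics/j8.png",np.hstack([c(q,170,300,80,80),c(d,170,240,80,80)]))
```

```text
tool force [-4.4432 -0.4747 -1.6669] torque [ 0.1702 -0.8511  0.0073] 18.7 [0.5879 0.134  0.1128]
```

View pics/j8.png

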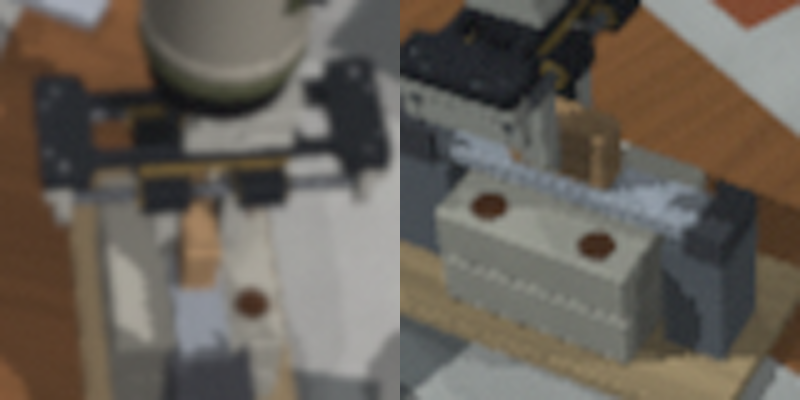

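The bar is now level and its end is going under the lip. I keep easing it out to the end wall.

Call:
{"method": "step_arm", "body": {"deltas": [{"offset": [-0.1, 0, 0], "roll": 0}, {"offset": [-0.1, 0, 0], "roll": 0}, {"offset": [-0.1, 0, 0], "roll": 0}, {"offset": [-0.1, 0, 0], "roll": 0}, {"offset": [0, 0, 0], "roll": 0}]}}

```text
t: 19.42
tool_pos: [0.5856, 0.133, 0.113]
orientation: [-3.091, -0.56, -0.005]
force: [5.1, 3.4, -2.9]
opening: 0.0215
```

Call:
{"method": "step_arm", "body": {"deltas": [{"offset": [-0.1, 0, 0], "roll": 0}, {"offset": [0, 0, 0], "roll": 0}]}}

```text
t: 19.68
tool_pos: [0.5855, 0.1328, 0.1134]
orientation: [-3.091, -0.56, -0.009]
force: [8.2, 3.7, -3.4]
opening: 0.0217
```

Call:
{"method": "step_arm", "body": {"deltas": [{"offset": [0.2, 0, 0], "roll": 0}, {"offset": [0, 0, 0], "roll": 0}], "grip_force": 10}}

```text
t: 19.92
tool_pos: [0.5856, 0.1329, 0.113]
orientation: [3.091, 0.56, 0.002]
force: [1.3, 2.0, 1.1]
opening: 0.0226
```

Call:
{"method": "step_arm", "body": {"deltas": [{"offset": [0, 0, 0], "roll": 0}, {"offset": [0, 0, 0], "roll": 0}, {"offset": [0, 0, 0], "roll": 0}, {"offset": [0, 0, 0], "roll": 0}, {"offset": [0, 0, -1], "roll": 0}, {"offset": [0, 0, -2], "roll": 0}, {"offset": [0, 0, -4], "roll": 0}, {"offset": [0, 0, -4], "roll": 0}, {"offset": [0, 0, -2], "roll": 0}, {"offset": [0, 0, 0], "roll": 0}, {"offset": [0, 0, 0], "roll": 0}], "fingers": 5}}

```text
t: 21.3
tool_pos: [0.5844, 0.1328, 0.2409]
orientation: [-3.091, -0.56, 0.004]
force: [0.1, 0.3, -0.6]
opening: 0.0497
```

Run:
```python
from h import *
p=cams.read_camera("wrist");save(p,"w9");d=cams.read_camera("side")
for n,P in(("w",p),("d",d)):
  for k,z in dict(bar=.09,home=.09,sprung_mouth=.09,lip_edge=.09).items():
    for r in cams.pinpoint(P,k)[:2]: print(n,k,np.round(r["xy"],1),round(r["score"],2),at(P,r["xy"],z))
c=lambda im,y,x,w,h:cv2.resize(im["pixels"][y:y+h,x:x+w,::-1],(400,400),interpolation=cv2.INTER_CUBIC)
cv2.imwrite("pics/j9.png",np.hstack([c(p,0,180,280,280),c(d,170,230,80,80)]))
go(.5855,.1328,.2,20.5)
```

```text
w bar [390.2 379.3] 0.94 [ 0.4052 -0.026   0.09  ]
w bar [310.7 187.5] 0.56 [0.5799 0.1332 0.09  ]
w sprung_mouth [311.7  87. ] 0.69 [0.6636 0.1636 0.09  ]
w lip_edge [311.9 270.9] 0.91 [0.4996 0.1019 0.09  ]
d bar [456.7 200.8] 0.81 [ 0.2248 -0.2724  0.09  ]
d bar [272.6 204. ] 0.75 [0.5907 0.1266 0.09  ]
d home [272.8 209.6] 0.83 [0.5727 0.1411 0.09  ]
d home [238.7 193.7] 0.57 [0.6943 0.1704 0.09  ]
d sprung_mouth [247.4 192.7] 0.7 [0.6799 0.1491 0.09  ]
d sprung_mouth [274.9 202. ] 0.19 [0.5925 0.1163 0.09  ]
d lip_edge [305.1 216.8] 0.87 [0.4882 0.0947 0.09  ]
t 21.8 tcp [0.5851 0.1329 0.2424] yaw 20.56 F [ 0.2 -0.   0.4] open 0.0499
offset cm [0.0353 0.0274 4.245 ] roll 0.0010155759168604863 q6 1.349955628560165
```

View pics/j9.png

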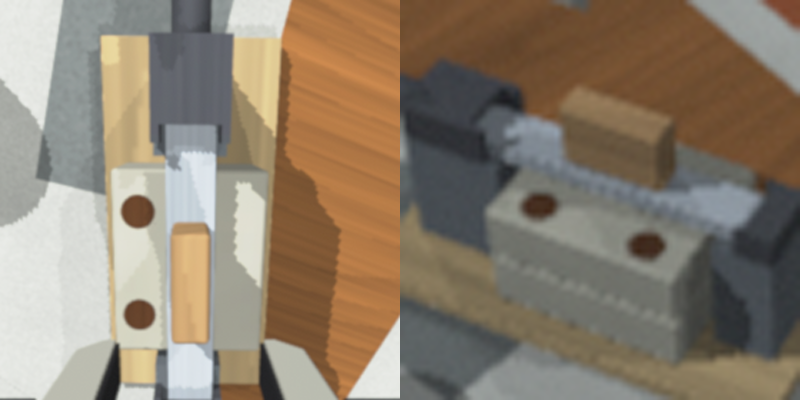

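The bar is under both the roof and the lip, level and released, and the fingers are clear.

```bash
python3 -c "
from plant import robot
print(robot.close_job(), robot.read_state()['t'])"
```

```text
the job is handed in; nothing more can be done
the job is handed in; nothing more can be done
```

The keeper bar is locked in its casting frame and released, and I handed the job in at about 22 s of the 48 s. No verdict was reported.

**What I did:** I took the farthest of the three look-alike bars by its grip block and lowered its +x end onto the lip so the bar tilted about 6°. I then pushed the other end back under the roof against the plunger, with a peak push of about 20 N. Next I lowered the +x end to the seat, let the spring slide the bar out until it met the end wall, opened the fingers and lifted clear.

**Last checks:**
- **Seating:** Bar travel from the plunger to the end wall was about 14 mm. Both ends show under the roof and the lip in the wrist and side views.
- **Position:** The wrist camera puts the bar within about 2 mm of the midpoint between mouth and lip. The tool height matched the bar lying on both seats.
- **Clearance:** The tool force was about 0 after release. I never commanded a move onto the mould or toward the bystanders, but I did not measure the bystanders again at the end.

**Disagreements:**
- **Side camera:** Its pinpoints scattered by up to about 20 mm, so I relied on the wrist camera.
- **Tool position:** When the bar met the end wall, the tool stood about 4–5 mm nearer the sprung bracket than my estimate of home. I put that down to an off-centre grip or slip in the pads. I did not confirm it.

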